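# Cup warmer: one click on the right dial, then start

### The arm

A 6-joint arm with a two-finger parallel gripper is mounted at the origin on a cart in front of the work surface, level with it; the furniture and walls round the work are solid. World frame = base frame: x ahead of the robot, y to its left, z up, the work surface at z = 0. Lengths are in mm, angles in rad, forces in N, time in s.
With the tool pointing down it reaches from about 275 to 750 mm from the base axis. Payload 10.2 kg.
Tool frame: the origin (TCP) lies at the very end of the fingers, on their centre line; the grasp point (between the pads) lies 19 mm behind it; z points along the fingers, y is the line along which they close (so a half turn about z gives the same grasp; the last joint's range is limited). The gripper opens to 85 mm and grips with 20 to 120 N. Pads are 22 mm wide; open, the fingers measure 114 mm over their backs; the gripper's body (76 mm by 85 mm) begins 54 mm behind the grasp point. The pads swing forward as they close: fully open they stand 13 mm farther back than shut.
Start: joints at [-1.57, 0.313, 1.498, -0, 1.331, -0.223], TCP at [116.503, -511.916, 231.294] pointing down, gripper open.
Joint ranges: [-2.94, 2.94], [-0.97, 2.17], [0.19, 2.56], [-1.23, 4.37], [0.02, 3.11], [-2.88, 2.88]. Speed limits (rad/s): [2.39, 2.39, 3.01, 3.14, 3.14, 3.14].

### API

Orientations are given as a unit quaternion [w, x, y, z].
In Python, from rig import ctrl gives the robot as it stands.
- The arm moves only by the shell command python3 -m pendant 'ROWS' [FORCE]. ROWS is JSON, a list that holds one entry, the list of rows, each a list of 5 numbers: the shift along the tool's x, y, z normalised to -1 to 1, where 1 is 200 mm, then the turn about the tool's z normalised to -1 to 1, where 1 is pi rad, then the opening, from 0 (shut) to 1 (fully open). In form: [[[dx, dy, dz, spin, hand], ...]]. A call has 1 to 12 rows; each row is the pose to reach, as a shift and turn from the pose commanded when the call began, along the tool's axes at that moment, turning the shorter way round; what a row does not reach only later rows make up. A row lasts 1/10 s, in which the tool goes at most 50 mm and 8.59 degrees, less where a joint would pass 70% of its speed; a pose out of reach is approached as far as the arm can. A call with a number of a shift or a turn outside -1 to 1 is refused whole. A call with a gripper value outside its range is refused whole. The fingers move at their own pace and stop on an object; FORCE is the grip in N (left out, the last holds). Time passes only in rows, so rows that repeat a pose let the fingers close. It gives the time, the measured TCP pose, the force, the opening and the grip force at its end, in the units of the state.
- ctrl.sense(): the state, without advancing time (a new reading comes with each control period).
- ctrl.capture(name): name is "side" or "top"; returns (picture, depth): 384x512x3 uint8, blue, green, red; 384x512 float32, mm along the optical axis (not along the pixel's ray), 0 where there is no reading.
- ctrl.get_calibration(name): a dict with "K" (3x3 intrinsics, pixels), "origin" and "rotation" of the camera in the world. Camera axes: x right, y down, z forward; pixel columns grow to the right and rows downward; lengths in mm; the calibration is good to about 2 mm. A picture is of the moment at which its call begins. get_calibration takes no time and is no camera call.
- ctrl.finish_job(): hands the job in; it is judged then, once.
The state is a dict: "time_s": time; "joints": joint angles; "dq": joint speeds; "tau": joint torques, N m; "eef_pos": TCP position; "ee_rot": TCP orientation; "force": force on the tool from outside, world axes, zero at the start; "wrist_torque": the same for the moment, N m; "grip_width": opening from 0.0 (shut) to 1.0 (fully open); "grip_force": force on a finger pad.
Only numpy, scipy, OpenCV 4.12 (cv2) and the standard library are available. Lean on these libraries where they do the work, as an engineer would, in place of code of your own. Each camera call takes 0.05 s, during which the arm holds its last target. There are 200 camera calls.

### The job

Switch on the twin cup warmer for the mug with the handle: with the fingertips pressed on top of the ribbed dial in front of the mug's plate, turn that dial clockwise from off until it clicks into the next position, one click only. Then press the round start button between the dials fully down and let go. Leave the other dial off, and do not lift or shift the mug, the bowl or the things standing round the warmer.

Things in the scene. Friction and masses are not known exactly. Their poses are not given: they have to be found in the camera images.
- mug_center (a point): centre, half-way up, of the white mug: 76 mm wide, 78 mm tall, one handle at its side; it stands on one of the two plates
- bowl_center (a point): centre, half-way up, of the white bowl without handle: 90 mm wide, 45 mm tall; it stands on the other plate
- left_plate (a point): centre of the top of the left round hot plate (102 mm across, 54 mm over the counter), 140 mm behind the left dial
- right_plate (a point): centre of the top of the right round hot plate (102 mm across, 54 mm over the counter), 140 mm behind the right dial
- left_dial_top (a point): centre of the left dial's ribbed rubber flat top (68 mm across), 63 mm over the counter, 13 mm over the housing; x along its pointer, z up. Black dial, knurled bevel widening to 80 mm at its foot. It is sprung and sinks up to 5 mm when pressed (about 3 N to start, 10 N at the stop); fingertips pressed on the top, off centre, take it round by friction
- right_dial_top (a point): centre of the right dial's ribbed rubber flat top (68 mm across), 63 mm over the counter, 13 mm over the housing; x along its pointer, z up. Black dial, knurled bevel widening to 80 mm at its foot. It is sprung and sinks up to 5 mm when pressed (about 3 N to start, 10 N at the stop); fingertips pressed on the top, off centre, take it round by friction
- left_dial (a joint): angle of the left dial: 0 at off (pointer at the dash, towards the plate); it grows clockwise seen from above; clicks at 0, 0.6, 1.2, 1.8 and 2.4 rad, stops at -0.1 and 2.5. A sprung detent pulls it into the nearest click from up to about 0.25 rad away; about 0.05 N m carries it over to the next
- right_dial (a joint): angle of the right dial: 0 at off (pointer at the dash, towards the plate); it grows clockwise seen from above; clicks at 0, 0.6, 1.2, 1.8 and 2.4 rad, stops at -0.1 and 2.5. A sprung detent pulls it into the nearest click from up to about 0.25 rad away; about 0.05 N m carries it over to the next
- start_key_top (a point): centre of the top of the round metal start button, 24 mm across, 62 mm over the counter, 9 mm proud of its 40 mm collar, midway between the dials (75 mm from each dial's centre); z up, out of the housing
- start_key (a joint): travel of the start button: 0 up, 0.005 m fully down (about 4 N); springs back
- warmer: twin cup warmer, fixed to the counter: white housing 260 mm deep, 300 mm wide, 50 mm high, two dark plates at the back, two black dials and the button at the front; origin at the centre of its underside, x towards the plates, y towards the left plate
- salt_shaker: glass salt shaker, 44 mm wide, 90 mm tall, standing left of the warmer; origin at its foot. Leave it alone
- brew_pod_0: white coffee pod, 51 mm wide, 43 mm tall, left of the warmer; origin at its foot. Leave it alone
- brew_pod_1: white coffee pod, 51 mm wide, 43 mm tall, right of the warmer; origin at its foot. Leave it alone
- glasses_case: dark spectacle case, 56 x 135 x 34 mm, right of the warmer; origin at its underside. Leave it alone

How it is judged:
By the outcome, as a careful person would: the job done as asked, in the order asked, and still so for the second after the job is handed in, with the robot touching nothing.
It also fails if it takes over 42 s, if anything falls off the work surface, if the arm or the gripper's body presses on something with over 40 N, if the wrist force passes 120 N, or if a joint passes its speed limit or range.

## Working session

There is one attempt and no reset: what is moved stays moved. The work goes in short steps, Python scripts to look and compute and a shell command to move; the robot and the scene stay as the last step left them, time stands still between calls to the robot, and variables do not carry over. Pictures are saved under pics/ and viewed, at most 10 in all, crops included, and the job is handed in when it is done.

```bash
mkdir -p pics
python3 - <<'E'
from rig import ctrl
import cv2,numpy as np
for n in("top","side"):
    im,d=ctrl.capture(n);cv2.imwrite(f"pics/{n}0.png",im);np.save(f"{n}0.npy",d)
    c=ctrl.get_calibration(n);print(n,np.round(c["K"],1).tolist(),np.round(c["origin"],1),np.round(c["rotation"],3).tolist())
s=ctrl.sense();print(s["time_s"],s["eef_pos"],s["ee_rot"],s["force"],s["grip_width"])
E
```

```text
top [[370.7, 0.0, 256.0], [0.0, 370.7, 195.0], [0.0, 0.0, 1.0]] [471.3  -7.6 978.1] [-0.039, 0.707, -0.706, 0.026]
side [[436.2, 0.0, 261.9], [0.0, 436.2, 192.4], [0.0, 0.0, 1.0]] [240.2 938.2 585. ] [0.082, -0.113, 0.843, -0.519]
0.1 [ 116.5065665  -511.67258605  230.79371299] [-5.77441942e-04  9.93745186e-01  1.11669903e-01  6.27515653e-05] [ 0.24430244  0.12346351 -0.14963812] 1.0002417734599396
```

View pics/top0.png

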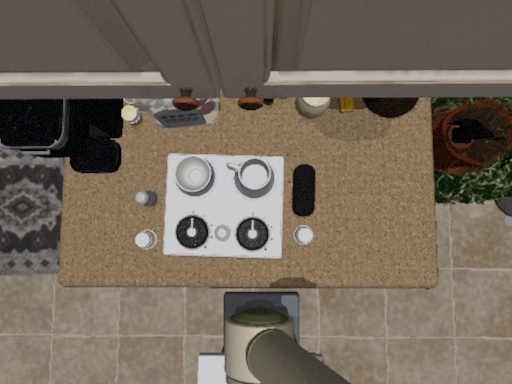

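View pics/side0.png

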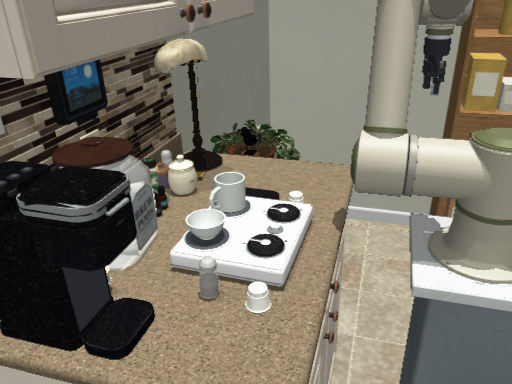

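Top view: the mug with its handle is on the right plate at (255,177), with the handle towards (233,167). The bowl is at (194,175), the left dial at (192,232), the button at (222,233) and the right dial at (253,234). So the target is the right dial. Next I'll measure it.

```bash
cat > h.py <<'E'
from rig import ctrl
import cv2,numpy as np
from scipy.spatial.transform import Rotation as R
def cast(n,uv,z):
    c=ctrl.get_calibration(n);q=c["rotation"];M=R.from_quat(np.roll(q,-1)).as_matrix()
    r=M@np.linalg.inv(c["K"])@np.array([uv[0],uv[1],1.]);o=np.array(c["origin"])
    return o+r*(z-o[2])/r[2]
def blobs(n,im,lo,hi,box,amin):
    x0,y0,x1,y1=box;m=cv2.inRange(cv2.cvtColor(im,cv2.COLOR_BGR2GRAY)[y0:y1,x0:x1],lo,hi)
    m=cv2.morphologyEx(m,cv2.MORPH_CLOSE,np.ones((7,7)))
    k,_,st,ce=cv2.connectedComponentsWithStats(m)
    return [(st[i].tolist(),ce[i]+[x0,y0]) for i in range(1,k) if st[i][4]>amin]
E
python3 - <<'E'
from h import *
np.set_printoptions(precision=1,suppress=True)
im=cv2.imread("pics/top0.png");d=np.load("top0.npy")
for b in blobs("top",im,0,70,(168,208,282,254),200): print("dial",b[0],b[1],cast("top",b[1],57))
print("key guess",cast("top",(222.5,233),62))
print("mug top",cast("top",(255,175),132),"bowl",cast("top",(194,175),99))
c=ctrl.get_calibration("top");M=R.from_quat(np.roll(c["rotation"],-1)).as_matrix()
for uv in((192,240),(253,242),(222,233),(255,177),(222,205)):
    z=d[uv[1],uv[0]];print(uv,c["origin"]+M@(np.linalg.inv(c["K"])@[uv[0],uv[1],1])*z)
# white housing
m=cv2.inRange(im,(190,190,190),(255,255,255));m[:150]=0;m[260:]=0;m[:,:160]=0;m[:,290:]=0
p=cv2.minAreaRect(cv2.findNonZero(m));print(p,[cast("top",q,50) for q in cv2.boxPoints(p)])
s=cv2.imread("pics/side0.png")
for b in blobs("side",s,0,50,(240,195,305,262),60): print("side dial",b[0],b[1],cast("side",b[1],60))
cv2.imwrite("pics/crops.png",np.hstack([cv2.resize(im[205:260,160:290],(520,220),interpolation=2),cv2.resize(s[195:265,230:310],(252,220),interpolation=2)]))
E
```

```text
dial [8, 8, 32, 32, 710] [191.9 231.6] [464.9 168.9  57. ]
dial [68, 10, 32, 32, 673] [252.  233.5] [460.8  19.6  57. ]
key guess [461.8  92.1  62. ]
mug top [595.7  10.9 132. ] bowl [600.6 158.1  99. ]
(192, 240) [444.5 167.   62.8]
(253, 242) [440.   16.9  60.9]
(222, 233) [461.8  93.2  63.7]
(255, 177) [601.4  12.5  58.4]
(222, 205) [531.5  95.2  52.1]
((223.10183715820312, 205.23248291015625), (116.49800109863281, 100.0445556640625), 1.5481576919555664) [array([410.1, 240. ,  50. ]), array([662.8, 239.5,  50. ]), array([654.3, -57.4,  50. ]), array([403.5, -49.6,  50. ])]
side dial [9, 0, 50, 26, 522] [280.6 209.5] [468.   15.4  60. ]
side dial [8, 39, 36, 22, 615] [265.5 244.9] [461.8 177.1  60. ]
```

View pics/crops.png

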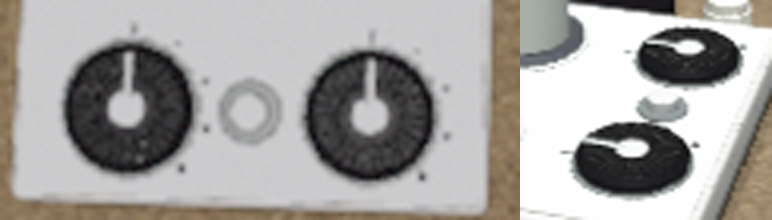

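The pointers are both at off. The right dial centre is at about (461, 18), the left at (465, 169), which is 150 mm apart as it should be, and the button is at about (463, 94). I'll travel above the right dial now, with the fingers part closed.

```bash
python3 -m pendant '[[[0.76,-0.73,0,0,0.38],[0.76,-0.73,0,0,0.38],[0.76,-0.73,0,0,0.38],[0.76,-0.73,0,0,0.38],[0.76,-0.73,0,0,0.38],[0.76,-0.73,0,0,0.38]]]' 20
python3 -m pendant '[[[0.76,-0.73,0,0,0.38],[0.76,-0.73,0,0,0.38],[0.76,-0.73,0,0,0.38],[0.76,-0.73,0,0,0.38],[0.76,-0.73,0,0,0.38],[0.76,-0.73,0,0,0.38]]]'
python3 -m pendant '[[[0.75,-0.74,0,0,0.38],[0.75,-0.74,0,0,0.38],[0.75,-0.74,0,0,0.38],[0.75,-0.74,0,0,0.38],[0.75,-0.74,0,0,0.38],[0.75,-0.74,0.0,0,0.38],[0.75,-0.74,0.5,0,0.38],[0.75,-0.74,0.5,0,0.38],[0.75,-0.74,0.5,0,0.38],[0.75,-0.74,0.5,0,0.38]]]'
python3 - <<'E'
from h import *
im,d=ctrl.capture("top");s,_=ctrl.capture("side")
cv2.imwrite("pics/c1.png",np.hstack([cv2.resize(im[140:270,160:300],(392,364),interpolation=2),cv2.resize(s[130:270,200:350],(390,364),interpolation=2)]))
s=ctrl.sense();print(s["time_s"],s["eef_pos"],s["ee_rot"],s["force"],s["grip_width"],s["joints"])
E
```

```text
time_s: 0.7
eef_pos: [232.9, -335.0, 231.5]
ee_rot: [0.0, 0.994, 0.113, 0.0]
force: [0.3, -1.2, -0.2]
grip_width: 0.382
grip_force: 0.0
time_s: 1.3
eef_pos: [348.6, -160.0, 231.2]
ee_rot: [0.0, 0.994, 0.113, -0.0]
force: [-0.7, -0.7, 0.7]
grip_width: 0.38
grip_force: 0.0
time_s: 2.3
eef_pos: [461.8, 16.0, 132.5]
ee_rot: [0.0, 0.994, 0.11, -0.0]
force: [0.7, 0.1, 1.5]
grip_width: 0.384
grip_force: 0.0
2.4 [462.82600303  16.50353487 133.82811806] [7.47821162e-04 9.93824785e-01 1.10940908e-01 1.96282016e-03] [ 0.02154829  0.10793278 -0.45311593] 0.3804552429765107 [-2.18113829e-01  2.84370101e-01  1.81286794e+00 -1.69129144e-04
  1.04015625e+00  1.13042779e+00]
```

View pics/c1.png

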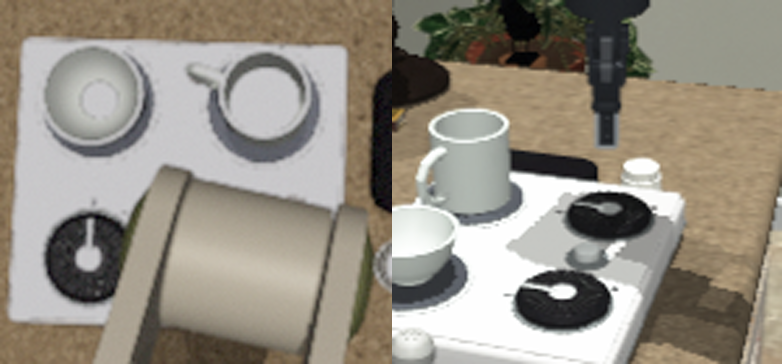

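The side view shows the fingers above the right dial, the dial pointer still at off, and clear space round it. Lowering until contact.

```bash
python3 -m pendant '[[[0,-0.01,0.2,0,0.38],[0,-0.01,0.32,0,0.38],[0,-0.01,0.32,0,0.38],[0,-0.01,0.33,0,0.38],[0,-0.01,0.34,0,0.38],[0,-0.01,0.34,0,0.38]]]'
python3 -c "
from rig import ctrl
s=ctrl.sense();print(s['eef_pos'],s['force'],s['wrist_torque'])"
```

```text
time_s: 3.0
eef_pos: [461.8, 19.6, 64.5]
ee_rot: [0.0, 0.994, 0.112, 0.001]
force: [-0.1, 0.2, 0.4]
grip_width: 0.379
grip_force: 0.0
[461.80127178  19.61671602  64.47914407] [-0.05018332  0.154174    0.35864613] [-0.00010879  0.00335721 -0.00246765]
```

```bash
python3 -m pendant '[[[0,0,0.01,0,0.38],[0,0,0.015,0,0.38],[0,0,0.015,0,0.38]]]'
python3 -m pendant '[[[0,0,0.01,0,0.38],[0,0,0.015,0,0.38],[0,0,0.015,0,0.38]]]'
python3 -c "
from rig import ctrl
s=ctrl.sense();print(s['eef_pos'],s['force'],s['wrist_torque'])"
```

```text
time_s: 3.3
eef_pos: [461.7, 19.7, 60.9]
ee_rot: [0.0, 0.994, 0.112, 0.001]
force: [0.9, -0.3, 4.3]
grip_width: 0.38
grip_force: 2.4
time_s: 3.6
eef_pos: [461.7, 19.7, 58.1]
ee_rot: [0.0, 0.994, 0.112, 0.001]
force: [-1.2, -0.2, 8.0]
grip_width: 0.382
grip_force: 4.2
[461.73999959  19.70200622  58.08968203] [-1.2121655  -0.17326757  8.02455846] [0.02196186 0.16129098 0.00625622]
```

```bash
python3 -m pendant '[[[0,0,0.01,0,0.38],[0,0,0.01,0,0.38],[0,0,0.01,0.03,0.38],[0,0,0.01,0.06,0.38],[0,0,0.01,0.08,0.38]]]'
python3 -c "
from rig import ctrl
s=ctrl.sense();print(s['eef_pos'],s['force'],s['wrist_torque'])"
python3 -m pendant '[[[0,0,0,0.03,0.38],[0,0,0,0.06,0.38],[0,0,0,0.09,0.38],[0,0,0,0.11,0.38],[0,0,0,0.11,0.38],[0,0,0,0.11,0.38]]]'
python3 - <<'E'
from h import *
s,_=ctrl.capture("side");cv2.imwrite("pics/c2.png",cv2.resize(s[150:270,230:330],(500,600),interpolation=2))
s=ctrl.sense();print(s['eef_pos'],s['force'],s['wrist_torque'])
E
```

```text
time_s: 4.1
eef_pos: [462.0, 19.2, 57.1]
ee_rot: [0.001, 1.0, -0.015, 0.001]
force: [-5.6, -3.5, 21.2]
grip_width: 0.38
grip_force: 10.0
[462.00348482  19.2292746   57.06970817] [-5.56793053 -3.46050422 21.17366197] [-0.58254289  0.89739197  0.01610866]
time_s: 4.7
eef_pos: [462.0, 18.6, 57.1]
ee_rot: [0.001, 0.983, -0.185, 0.001]
force: [-5.8, -7.6, 20.2]
grip_width: 0.381
grip_force: 10.1
[462.01655752  18.59501155  57.09816803] [-6.48277472 -7.73509645 21.10555345] [-1.33503687  1.06168096  0.02320483]
```

View pics/c2.png

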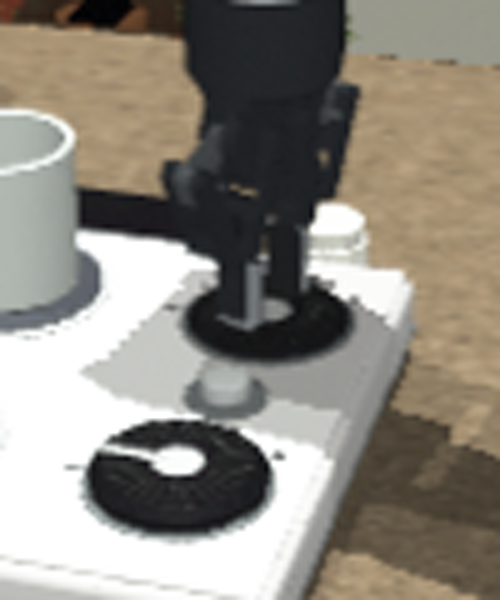

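The fingers are on the dial and hide its pointer. The left dial pointer is still at off. Lifting straight up to check.

```bash
python3 -m pendant '[[[0,0,-0.05,0,0.38],[0,0,-0.2,0,0.38],[0,0,-0.3,0,0.38],[0,0,-0.3,0,0.38],[0,0,-0.3,0,0.38]]]'
python3 - <<'E'
from h import *
s,_=ctrl.capture("side");cv2.imwrite("pics/c3.png",cv2.resize(s[180:270,230:330],(660,594),interpolation=2))
s=ctrl.sense();print(s['time_s'],s['eef_pos'],s["ee_rot"],s['force'])
E
```

```text
time_s: 5.25
eef_pos: [460.9, 19.9, 114.9]
ee_rot: [-0.0, 0.983, -0.185, -0.0]
force: [0.1, -0.0, 0.3]
grip_width: 0.381
grip_force: 0.0
5.3 [460.54831791  19.95549764 114.45406532] [-3.37197995e-05  9.82649543e-01 -1.85470547e-01 -7.42435386e-04] [-0.1965612   0.22998971 -0.45386569]
```

View pics/c3.png

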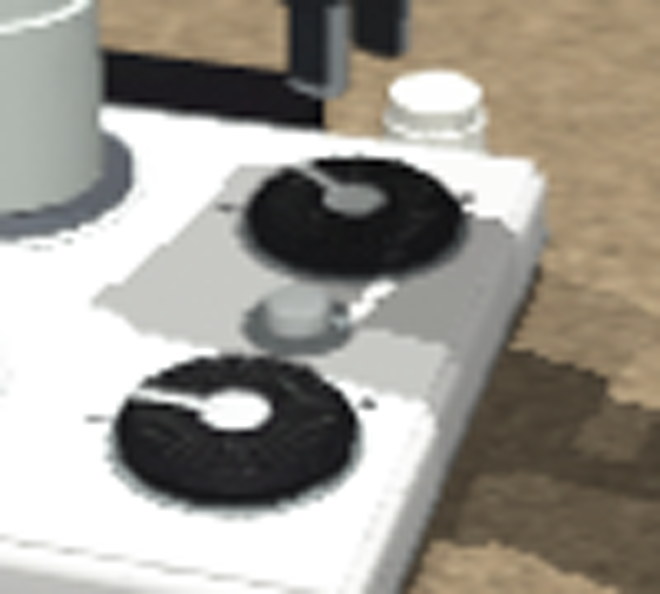

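The right pointer has turned from hub (355,200) to tip (303,165). The left pointer is unmoved at the dash. I'll compute the angle and the move to the button.

Run:
```python
from h import *
f=lambda u,v:cast("side",(230+u/6.6-.5,180+v/6.6-.5),63)
for a,b in(((355,200),(303,165)),((237,410),(135,397))):
    p,q=f(*a),f(*b);e=(q-p)[:2];print(p,q,np.arctan2(-e[1],e[0]))
print("key",f(297,305))
s=ctrl.sense();M=R.from_quat(np.roll(s["ee_rot"],-1)).as_matrix()
print((M.T@(np.array([462.8,93.8,80])-s["eef_pos"]))/200, M[:,0])
```

```text
[459.81435762  20.62465407  63.        ] [485.56375141  -1.53092583  63.        ] 0.7105187851897541
[464.25073329 169.00752579  63.        ] [499.31921443 169.69840101  63.        ] -0.019698197287173806
key [461.83033112  99.3443431   63.        ]
[-0.12384612 -0.34796028  0.17238   ] [ 0.93120025 -0.36450505 -0.00147162]
```

The right dial is near 0.6–0.7 rad, so it sits in the first click, and the left is at 0. Now I'll shut the fingers and go above the button, then press.

```bash
python3 -m pendant '[[[-0.06,-0.17,0,0,0],[-0.12,-0.35,0,0,0],[-0.12,-0.35,0,0,0],[-0.12,-0.35,0,0,0],[-0.12,-0.35,0.1,0,0],[-0.12,-0.35,0.2,0,0],[-0.12,-0.35,0.2,0,0],[-0.12,-0.35,0.22,0,0],[-0.12,-0.35,0.22,0,0]]]'
python3 - <<'E'
from h import *
s,_=ctrl.capture("side");cv2.imwrite("pics/c4.png",cv2.resize(s[180:270,230:330],(660,594),interpolation=2))
E
```

```text
time_s: 6.2
eef_pos: [464.5, 93.3, 71.6]
ee_rot: [-0.0, 0.983, -0.186, 0.0]
force: [0.2, -1.4, 0.9]
grip_width: 0.001
grip_force: 0.0
```

View pics/c4.png

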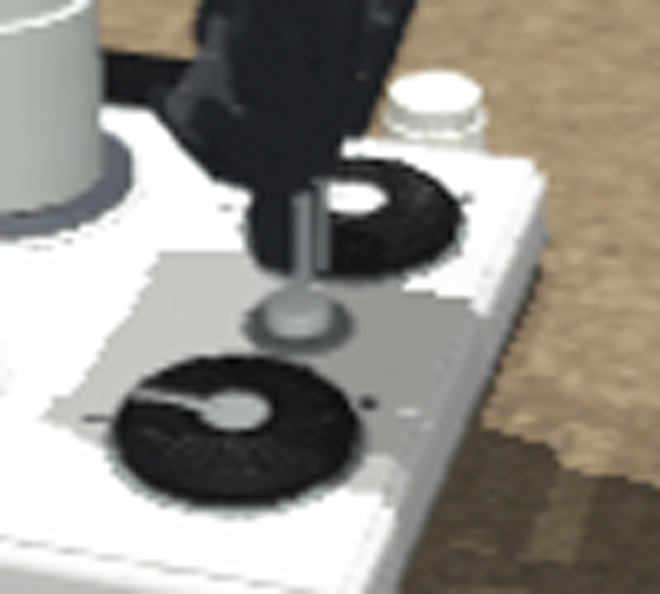

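The shut fingertips are just above the button at (297,305), clear of both dials. Pressing now.

```bash
python3 -m pendant '[[[0,0,0.03,0,0],[0,0,0.05,0,0],[0,0,0.06,0,0],[0,0,0.065,0,0],[0,0,0.065,0,0]]]'
python3 -m pendant '[[[0,0,0.01,0,0],[0,0,0.015,0,0],[0,0,0.015,0,0],[0,0,0.015,0,0]]]'
```

```text
time_s: 6.75
eef_pos: [464.4, 93.7, 58.4]
ee_rot: [0.0, 0.983, -0.185, 0.0]
force: [-0.3, -1.2, 3.4]
grip_width: -0.001
grip_force: 1.5
time_s: 7.15
eef_pos: [464.5, 93.8, 56.7]
ee_rot: [0.0, 0.983, -0.185, 0.0]
force: [-7.8, -1.0, 21.0]
grip_width: -0.0
grip_force: 10.3
```

The force rose steeply at z=56.7, so the button is at its stop. Releasing and retracting.

```bash
python3 -m pendant '[[[0,0,-0.03,0,0],[0,0,-0.1,0,0],[0,0,-0.3,0,0],[0,0,-0.6,0,0],[0,0,-0.8,0,0],[-0.3,0,-0.8,0,0],[-0.5,0.5,-0.8,0,0],[-0.5,0.8,-0.8,0,0],[-0.5,0.9,-0.8,0,0],[-0.5,0.9,-0.8,0,0],[-0.5,0.9,-0.8,0,0]]]'
python3 - <<'E'
from h import *
im,_=ctrl.capture("top");s,_=ctrl.capture("side");cv2.imwrite("pics/c5.png",np.hstack([cv2.resize(im[140:260,120:330],(420,240)),cv2.resize(s[170:320,170:340],(272,240))]))
E
```

```text
time_s: 8.25
eef_pos: [304.0, -40.1, 215.3]
ee_rot: [0.0, 0.982, -0.189, 0.0]
force: [0.8, -0.5, 0.0]
grip_width: 0.0
grip_force: 0.0
```

View pics/c5.png

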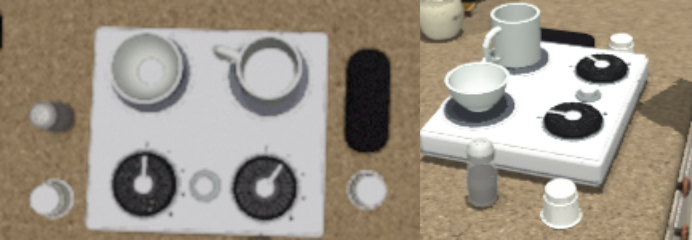

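The right pointer now runs from (266,187) to (281,167), about 0.6 rad clockwise. The left dial is at off, the button is up, and nothing else has moved.

```bash
python3 -c "
from rig import ctrl
print(ctrl.finish_job())"
```

```text
the job is handed in; nothing more can be done
None
```

The job is handed in: I turned the right dial, in front of the mug, one click clockwise, then pressed the start button to its stop and let go; the left dial stayed off and nothing else moved in the final pictures.

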